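# Set out the doming kit: cube on its block, ball punches clipped in by size

### The arm

A 7-joint arm with a two-finger parallel gripper is mounted at the origin on a cart in front of the work surface, level with it; the furniture and walls round the work are solid. World frame = base frame: x ahead of the robot, y to its left, z up, the work surface at z = 0. Lengths are in m, angles in degrees, forces in N, time in s.
With the tool pointing down it reaches from about 0.4 to 0.9 m from the base axis. Payload 5.5 kg.
Tool frame: the origin (TCP) lies on the mounting face of the last link; the fingertips stand 173 mm ahead of it and the grasp point (between the pads) lies 155 mm ahead of it; z points along the fingers, y is the line along which they close (so a half turn about z gives the same grasp; the last joint's range is limited). The gripper opens to 85 mm and grips with 20 to 120 N. Pads are 22 mm wide; open, the fingers measure 114 mm over their backs; the gripper's body (76 mm by 85 mm) begins 54 mm behind the grasp point. The pads swing forward as they close: fully open they stand 13 mm farther back than shut.
Start: joints at [90.252, 28.699, -24.465, 88.831, 12.651, 65.22, -12.049], TCP at [0.166, -0.628, 0.405] pointing down, gripper open.
Joint ranges: [-164.97, 164.97], [-17.58, 116.51], [-87.97, 89.64], [11.32, 138.91], [-80.73, 260.73], [10.89, 115.49], [-147.41, 147.41]. Speed limits (degrees/s): [147.25, 147.25, 180, 180, 180, 180, 180].

### API

Orientations are given as a 3x3 rotation matrix whose columns are the frame's x, y, z axes.
In Python, from rig import ctrl, eyes, sign_off gives the robot as it stands (ctrl), with the cameras (eyes) and the job as plain functions.
- The arm moves only by the tool jog_arm, called after "Emit:" by a JSON object that holds its "op" and its "data", one argument or row to a line. Schema: {"type":"object","properties":{"plan":{"type":"string"},"aperture":{"type":"number"},"grip_n":{"type":"number"},"only":{"type":"string"},"quiet":{"type":"boolean"},"lines":{"type":"string"}},"required":["plan"],"additionalProperties":false}. plan is a string of 1 to 8 rows, parted by semicolons, with the numbers parted by spaces; each row has 6 numbers: dx, dy, dz in normalised numbers (1 is 0.8 m), then a rotation vector rx, ry, rz in shares of 90 degrees (1.0 is 90 degrees); each row is the pose to reach, as a shift and turn from the pose commanded when the call began, along the tool's axes at that moment; what a row does not reach only later rows make up. A row lasts 1/10 s, in which the tool goes at most 0.05 m and 8.59 degrees, less where a joint would pass 70% of its speed; a pose out of reach is approached as far as the arm can. aperture is the opening from 0.0 (shut) to 1.0 (fully open), set as the call begins (left out keeps the last). The fingers move at their own pace and stop on an object; grip_n is the grip in N (left out, the last holds). Time passes only in rows, so rows that do not move let the fingers close. The tool returns the time, the measured TCP pose, the force, the opening and the grip force at its end. only (a regular expression) keeps the lines of the reply that match it, lines (a string "A,B") keeps lines A to B, and quiet returns only ok. A shift or turn number past 1, either way, is cut back to 1. Input that does not fit is refused with a message, and nothing moves.
- ctrl.sense(): the state, without advancing time (a new reading comes with each control period).
- eyes.get_image(name): name is "scene" or "top"; returns (picture, depth): 480x640x3 uint8, red, green, blue; 480x640 float32, m along the optical axis (not along the pixel's ray), 0 where there is no reading.
- eyes.camera_info(name): a dict with "fx", "fy", "cx", "cy" (pixels), "rvec" (rotation vector, rad) and "tvec" (3), from world to camera coordinates, as OpenCV has them. Camera axes: x right, y down, z forward; pixel columns grow to the right and rows downward; lengths in m; the calibration is good to about 2 mm. A picture is of the moment at which its call begins. camera_info takes no time and is no camera call.
- sign_off(): hands the job in; it is judged then, once.
The state is a dict: "clock": time; "joint_positions": joint angles; "qd": joint speeds; "joint_torque": joint torques, N m; "tool_pos": TCP position; "eef_rot": TCP orientation; "wrist_force": force on the tool from outside, world axes, zero at the start; "wrist_torque": the same for the moment, N m; "grip_width": opening from 0.0 (shut) to 1.0 (fully open); "grip_force": force on a finger pad.
Only numpy, scipy, OpenCV 4.12 (cv2) and the standard library are available. Lean on these libraries where they do the work, as an engineer would, in place of code of your own. Each camera call takes 0.05 s, during which the arm holds its last target. There are 200 camera calls.

### The job

Get the bench ready for doming. Stand the steel dapping cube in the middle of the steel bench block, square with it, and press the three double-ended ball punches down into the spring clips of the wooden tool rail until each has snapped fully home in both its clips, one punch to each pair and about centred in its length: as seen from the robot the punch with the biggest balls on the left, the one with the smallest balls on the right and the middle size between them. Leave the bench block and the other tools where they are.

Things in the scene. Friction and masses are not known exactly. Their poses are not given: they have to be found in the camera images.
- clip_rail: fixed wooden tool rail: foot board 90 (x) x 168 (y) x 6 mm, two 14 mm battens along y at x = +-30 mm, tops 26 mm up, 46 mm free between them for the fingers. Each batten has three steel spring clips opening upwards at y = +60, 0, -60 mm; a punch lies along x across both battens in a pair of clips. Origin: centre of the underside; z up, y to the robot's left; turned up to 0.3 rad.
- clip_mid (a point): where the middle of a punch (mid-length, on the axis) lies once home in the middle pair of clips: 32.5 mm above the rail's underside, half way between the battens; axes as the rail's. For the left and right pairs it is 60 mm along +y and -y. The jaws' tips are 10 mm above it, the mouth 13 mm wide; snapping in takes 5 to 8 N for the pair; a punch merely laid on the jaws stays 9 mm too high.
- punch_large: the largest double-ended doming punch: straight round steel shank, 10 mm in diameter and 89 mm long, with an equal steel ball of 25 mm diameter at both ends; 141 mm over the balls, 140 to 240 g. Origin at mid-length on the axis, x along the shank; the two ends are alike. It starts lying on the board on its balls, the axis 12.5 mm above the board.
- punch_medium: the middle-sized double-ended doming punch: straight round steel shank, 10 mm in diameter and 89 mm long, with an equal steel ball of 19 mm diameter at both ends; 130 mm over the balls, 120 g. Origin at mid-length on the axis, x along the shank; the two ends are alike. It starts lying on the board on its balls, the axis 9.5 mm above the board.
- punch_small: the smallest double-ended doming punch: straight round steel shank, 10 mm in diameter and 89 mm long, with an equal steel ball of 14 mm diameter at both ends; 121 mm over the balls, 65 to 115 g. Origin at mid-length on the axis, x along the shank; the two ends are alike. It starts lying on the board on its balls, the axis 7.0 mm above the board.
- dapping_cube: steel dapping cube, 50 x 50 x 50 mm, about 0.8 kg, with round hollows in its faces; origin at the centre of its underside, z up, sides along x and y. It stands on the board.
- bench_block: plain steel bench block, 66 x 66 mm and 19 mm high, lying loose on the board, about 0.6 kg; origin at the centre of its underside, z up, sides along x and y. The rail, the punches, the cube and this block stand on a fixed wooden bench board whose flat top is 16 mm above the worktop (z = 0.016).
- chasing_hammer: hammer with a wooden handle, 184 mm long, lying on the worktop to the right of the board; a bystander, leave it. Origin under its middle.
- ring_clamp: wooden ring clamp, 150 mm long, 34 mm thick, lying on the worktop behind the board at the left; a bystander, leave it. Origin under its middle.
- solder_tin: flat round tin with a lid, 63 mm across, 19 mm high, on the worktop behind the board at the left; a bystander, leave it. Origin under its middle.

How it is judged:
By the outcome, as a careful person would: the job done as asked, in the order asked, and still so for the second after the job is handed in, with the robot touching nothing.
It also fails if it takes over 96 s, if anything falls off the work surface, if the arm or the gripper's body presses on something with over 40 N, if the wrist force passes 120 N, or if a joint passes its speed limit or range.

## Working session

There is one attempt and no reset: what is moved stays moved. The work goes in short steps, Python scripts to look and compute and a tool call to move; the robot and the scene stay as the last step left them, time stands still between calls to the robot, and variables do not carry over. Pictures are saved under pics/ and viewed, at most 14 in all, crops included, and the job is handed in when it is done.

```bash
ls; mkdir -p pics
```

Run:
```python
from rig import ctrl, eyes, sign_off
import cv2,numpy as np
for n in("scene","top"):
    im,d=eyes.get_image(n); cv2.imwrite(f"pics/{n}0.png",im[:,:,::-1]); np.savez(f"{n}0.npz",im=im,d=d)
    print(n,eyes.camera_info(n))
print(ctrl.sense())
```

```text
pics
rig.py
scene {'fx': 624.796083210188, 'fy': 624.796083210188, 'cx': 323.42015555022783, 'cy': 244.04489122948985, 'rvec': array([ 1.24953886, -2.24625753,  0.98056666]), 'tvec': array([0.27906694, 0.36683441, 1.28471083])}
top {'fx': 557.1461418464863, 'fy': 557.1461418464863, 'cx': 310.9875310860468, 'cy': 237.96907326502807, 'rvec': array([ 2.15046433, -2.12768222,  0.18583081]), 'tvec': array([-0.00503392,  0.52372706,  1.42258889])}
{'clock': 0.1, 'joint_positions': array([ 90.25273752,  28.74754123, -24.45318548,  88.88415962,
        12.64900988,  65.21949918, -12.04939706]), 'qd': array([ 0.01695521, -0.0534227 , -0.07990755, -0.20158203,  0.07395406,
        0.00152711, -0.02914358]), 'joint_torque': array([-1.15586026e-02, -5.70807838e+01, -5.83891287e+00, -2.81754577e+01,
        1.04230590e-02,  5.51348407e-03, -1.02893875e-06]), 'tool_pos': array([ 0.1662084 , -0.62806761,  0.40378051]), 'eef_rot': array([[ 9.66697726e-01,  2.55920644e-01, -3.60860163e-04],
       [ 2.55920886e-01, -9.66696266e-01,  1.68235012e-03],
       [ 8.17059532e-05, -1.71867568e-03, -9.99998520e-01]]), 'wrist_force': array([ 0.15803265,  1.07545472, -0.187619  ]), 'wrist_torque': array([ 0.04836861,  0.030994  , -0.00910142]), 'grip_force': 0.0, 'grip_width': 1.0005234912648953}
```

View pics/scene0.png

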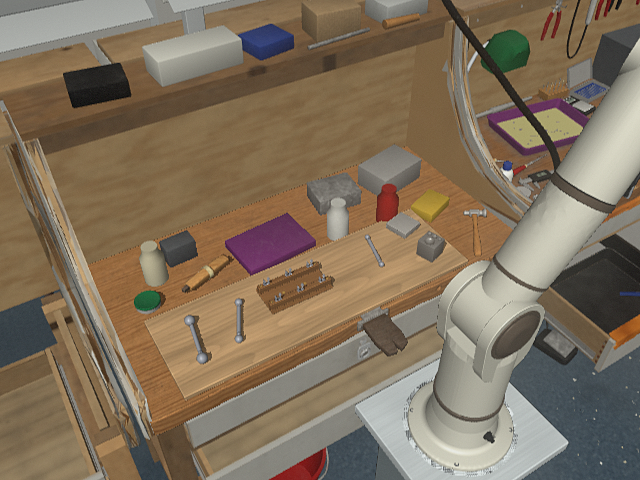

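View pics/top0.png

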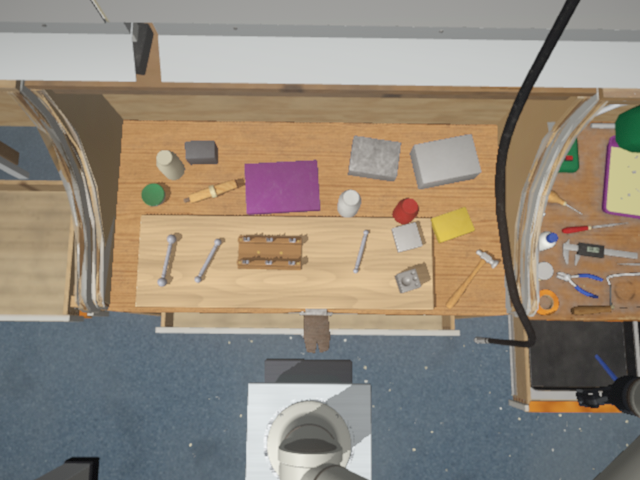

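The top view shows the large punch at about (167,260), the medium at (208,260), the rail at (270,252), the small punch at (361,251), the cube at (409,279) and the block at (407,236). The scene view shows the same items unobstructed. Next I'll mask the steel parts in both views.

Create h.py:
```python
import numpy as np,cv2
from scipy.spatial.transform import Rotation as R
from rig import ctrl, eyes, sign_off
C={}
for n in("scene","top"):
    i=eyes.camera_info(n); C[n]=(np.array([[i['fx'],0,i['cx']],[0,i['fy'],i['cy']],[0,0,1]]),cv2.Rodrigues(i['rvec'])[0],np.array(i['tvec']))
def proj(n,p):
    K,r,t=C[n]; q=K@(r@np.asarray(p,float)+t); return q[:2]/q[2]
def ray(n,uv):
    K,r,t=C[n]; o=-r.T@t; d=r.T@np.linalg.inv(K)@np.array([uv[0],uv[1],1.]); return o,d/np.linalg.norm(d)
def plane(n,uv,z):
    o,d=ray(n,uv); return o+d*(z-o[2])/d[2]
def tri(a,b):
    o1,d1=ray("top",a);o2,d2=ray("scene",b)
    s=np.linalg.lstsq(np.stack([d1,-d2],1),o2-o1,rcond=None)[0]
    p,q=o1+s[0]*d1,o2+s[1]*d2
    return (p+q)/2,np.linalg.norm(p-q)
def cloud(n,d):
    K,r,t=C[n]; v,u=np.mgrid[:480,:640]; P=np.stack([(u-K[0,2])/K[0,0]*d,(v-K[1,2])/K[1,1]*d,d],-1)
    return (P-t)@r
def grab(tag):
    o={}
    for n in("scene","top"):
        im,d=eyes.get_image(n); np.savez(f"{n}{tag}.npz",im=im,d=d); o[n]=(im,d)
    return o
def load(tag): return {n:(lambda z:(z['im'],z['d']))(np.load(f"{n}{tag}.npz")) for n in("scene","top")}
```

Run:
```python
from h import *
L=load(0)
for n in L:
    im,d=L[n]; W=cloud(n,d); hsv=cv2.cvtColor(im,cv2.COLOR_RGB2HSV)
    fl=(W[...,0]>.3)&(W[...,0]<.72)&(abs(W[...,1])<.6)&(W[...,2]<.1)&(W[...,2]>-.01)
    b=W[(W[...,0]>.4)&(W[...,0]<.55)&(W[...,1]>.1)&(W[...,1]<.2)&(abs(W[...,2]-.016)<.008)]; print(n,'board z',b[:,2].mean() if len(b) else 0,b.std(0) if len(b) else 0)
    m=(fl&(hsv[...,1]<70)).astype(np.uint8)
    k,lab,st,ce=cv2.connectedComponentsWithStats(m,connectivity=8)
    for i in range(1,k):
        if st[i,4]>12:
            s=lab==i; print(n,st[i],ce[i].round(1),'W',np.median(W[s],0).round(3),'zmax',W[s][:,2].max().round(3))
t=L['top'][0]; s=L['scene'][0]
a=cv2.resize(t[225:300,135:445],None,fx=2.55,fy=2.55,interpolation=cv2.INTER_CUBIC)
b=cv2.resize(s[215:370,170:460],None,fx=2.55,fy=2.55,interpolation=cv2.INTER_CUBIC)
o=np.zeros((600,800,3),np.uint8); o[:a.shape[0],:a.shape[1]]=a; o[200:200+b.shape[0],:b.shape[1]]=b
cv2.imwrite("pics/c0.png",o[...,::-1])
```

```text
scene board z 0.018153913580999072 [0.03996067 0.03033865 0.0032697 ]
scene [ 370  157   52   40 1026] [396.6 175. ] W [ 0.695 -0.354  0.062] zmax 0.078
scene [482 162  48  51 429] [504.9 188.4] W [ 0.464 -0.556  0.072] zmax 0.1
scene [476 169  10   9  20] [480.8 172.2] W [ 0.538 -0.525  0.096] zmax 0.1
scene [497 168  36  35 141] [513.3 185.6] W [ 0.458 -0.58   0.075] zmax 0.098
scene [ 318  185   44   56 1174] [338.8 212. ] W [ 0.625 -0.106  0.048] zmax 0.1
scene [496 191  27  28  88] [511. 206.] W [ 0.403 -0.524  0.065] zmax 0.079
scene [463 204  54  26 322] [491.4 215.5] W [ 0.457 -0.519  0.012] zmax 0.029
scene [386 212  34  27 542] [402.4 224.7] W [ 0.527 -0.249  0.035] zmax 0.043
scene [416 231  29  31 592] [429.8 246. ] W [ 0.406 -0.24   0.06 ] zmax 0.073
scene [365 234  19  33 141] [374.1 250.5] W [ 0.488 -0.13   0.027] zmax 0.035
scene [140 250  29  36 739] [154.2 268.6] W [0.696 0.385 0.057] zmax 0.1
scene [306 259   7   9  37] [308.9 263.5] W [0.519 0.046 0.046] zmax 0.059
scene [285 268   7   9  37] [288.1 272.4] W [0.518 0.107 0.046] zmax 0.061
scene [318 274   7   9  3
[... 2262 characters left out ...]
.472  0.015] zmax 0.037
top [513 259   4  22  56] [515.  269.8] W [ 0.442 -0.525  0.067] zmax 0.077
top [242 260   7   4  25] [245.2 261.5] W [0.459 0.172 0.045] zmax 0.061
top [265 260   7   5  29] [268.1 262.2] W [0.457 0.112 0.044] zmax 0.061
top [288 261   7   4  26] [291.1 262.5] W [0.457 0.052 0.044] zmax 0.064
top [395 268  26  25 455] [407.5 280.5] W [ 0.413 -0.249  0.064] zmax 0.075
top [504 279   8  35 120] [507.3 299.7] W [ 0.365 -0.519  0.018] zmax 0.039
top [299 308  33  11 205] [315.6 311.7] W [ 0.332 -0.015  0.001] zmax 0.011
top [303 319   6   5  17] [305.8 320.9] W [ 0.308  0.011 -0.008] zmax -0.003
top [310 318  12   7  26] [316.7 321. ] W [ 0.309 -0.021 -0.008] zmax -0.002
```

View pics/c0.png

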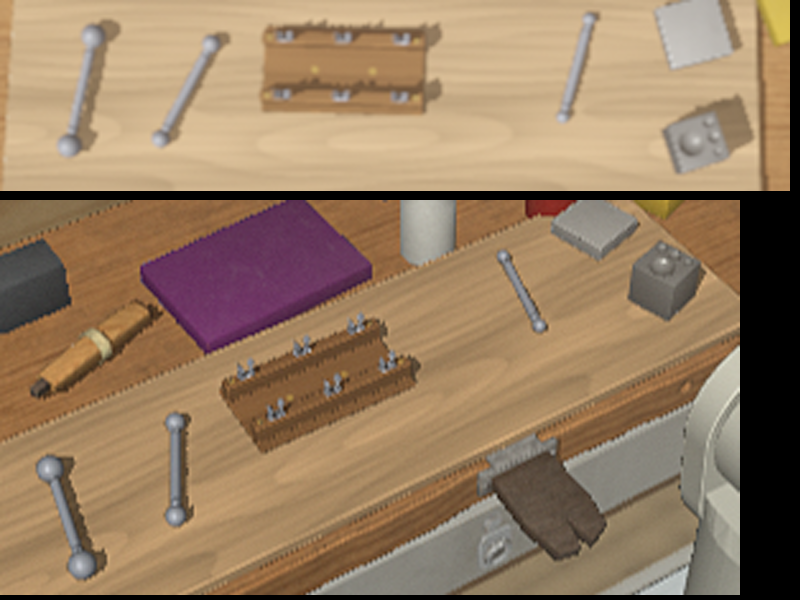

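The crops show both views cleanly: three dumbbell punches, six clips in two rows, the block and the cube with its hollows. I'll measure everything by triangulation.

Create m.py:
```python
from h import *
def blobs(L,n,c,r,smax=70):
    im,d=L[n]; W=cloud(n,d); hsv=cv2.cvtColor(im,cv2.COLOR_RGB2HSV)
    m=((np.hypot(W[...,0]-c[0],W[...,1]-c[1])<r)&(W[...,2]<.12)&(W[...,2]>-.01)&(hsv[...,1]<smax)).astype(np.uint8)
    k,lab,st,ce=cv2.connectedComponentsWithStats(m,connectivity=8)
    return [(lab==i,ce[i],W) for i in range(1,k) if st[i,4]>12]
def punch(L,c,rb):
    E={}
    for n in L:
        b=max(blobs(L,n,c,.1),key=lambda b:b[0].sum()); v,u=np.nonzero(b[0]); p=np.stack([u,v],1).astype(float)
        ax=np.linalg.svd(p-p.mean(0),full_matrices=False)[2][0]
        # ball centres: mean of pixels within ball diameter of each extreme
        s=(p-p.mean(0))@ax; w=s.max()-s.min()+1; f=2*rb/(.089+2*rb*1.95+.0)
        ends=[p[s>s.max()-w*f*.95].mean(0),p[s<s.min()+w*f*.95].mean(0)]
        q=[plane(n,e,.016+rb) for e in ends]; E[n]=sorted(ends,key=lambda e:plane(n,e,.03)[0])
    A,e1=tri(E['top'][0],E['scene'][0]); B,e2=tri(E['top'][1],E['scene'][1])
    d=B-A; return (A+B)/2,np.degrees(np.arctan2(d[1],d[0])),np.linalg.norm(d),A,B,e1,e2
def face(L,c,zlo,zhi,z,r=.06):
    o={}
    for n in L:
        im,d=L[n]; W=cloud(n,d); hsv=cv2.cvtColor(im,cv2.COLOR_RGB2HSV)
        m=((np.hypot(W[...,0]-c[0],W[...,1]-c[1])<r)&(W[...,2]<zhi)&(W[...,2]>zlo)&(hsv[...,1]<90)).astype(np.uint8)
        ct=max(cv2.findContours(m,cv2.RETR_EXTERNAL,cv2.CHAIN_APPROX_NONE)[0],key=cv2.contourArea)[:,0]
        P=np.array([plane(n,p,z)[:2] for p in cv2.convexHull(ct)[:,0]]); 
        (x,y),s,a=cv2.minAreaRect((P*1000).astype(np.float32)); 
        cp=proj(n,[x/1000,y/1000,z]); o[n]=cp
        print(n,np.round([x,y,*s,(a+45)%90-45],1),'depth z',np.median(W[m>0][:,2]).round(4))
    print(' tri',[np.round(v,4) for v in tri(o['top'],o['scene'])])
```

Run:
```python
from m import *
L=load(0)
for nm,c,rb in(("L",(.463,.381),.0125),("M",(.462,.274),.0095),("S",(.49,-.131),.007)):
    r=punch(L,c,rb); print(nm,*[np.round(x,4) for x in r])
cl={n:[b for b in blobs(L,n,(.488,.108),.1)] for n in L}
T=[]
for b in cl['top']:
    w=np.median(b[2][b[0]],0); s=min(cl['scene'],key=lambda q:np.linalg.norm(np.median(q[2][q[0]],0)-w)); p,e=tri(b[1],s[1]); T.append(p); print(p.round(4),e.round(4))
T=np.array(T); print('mean',T.mean(0))
T=T[np.argsort(-T[:,1])]; 
d=T[:2].mean(0)-T[-2:].mean(0); print('rail yaw',np.degrees(np.arctan2(-d[0],d[1])))
print('block');face(L,(.53,-.251),.026,.05,.035)
print('cube');face(L,(.41,-.247),.057,.08,.066)
```

```text
L [0.4621 0.3802 0.0331] -9.4624 0.116 [0.405  0.3898 0.0312] [0.5193 0.3707 0.0349] 0.0016 0.0003
M [0.4627 0.2728 0.0307] -26.3385 0.1102 [0.4133 0.2973 0.0292] [0.512  0.2484 0.0322] 0.0006 0.0001
S [ 0.492  -0.1309  0.0276] -14.8339 0.1066 [ 0.4405 -0.1172  0.0267] [ 0.5435 -0.1445  0.0285] 0.0005 0.0001
[0.5179 0.1696 0.0519] 0.0001
[0.5173 0.1097 0.0517] 0.001
[0.5166 0.0502 0.0505] 0.0001
[0.4583 0.1703 0.0508] 0.0009
[0.4568 0.1107 0.053 ] 0.0009
[0.4566 0.0509 0.0521] 0.0017
mean [0.48725794 0.11021696 0.05166944]
rail yaw -0.7050194642402021
block
scene [ 528.4 -250.7   73.4   74.6   15. ] depth z 0.035
top [ 532.5 -251.4   66.2   67.4   15.6] depth z 0.0345
 tri [array([ 0.5325, -0.253 ,  0.031 ]), np.float64(0.0021)]
cube
scene [ 409.3 -246.7   54.8   62.1   17.4] depth z 0.0649
top [ 414.4 -248.2   50.    51.6   17.4] depth z 0.0651
 tri [array([ 0.4142, -0.2501,  0.0606]), np.float64(0.0023)]
```

Create go.py:
```python
import sys,numpy as np
from rig import ctrl, eyes, sign_off
from scipy.spatial.transform import Rotation as R
# target TCP x y z yaw(of tool x axis, tool down)
x,y,z,a=map(float,sys.argv[1:5]); s=ctrl.sense(); M=s['eef_rot']; p=s['tool_pos']
T=R.from_euler('z',a,degrees=True).as_matrix()@np.diag([1,-1,-1.])
print('t',round(s['clock'],2),'p',p.round(4),'yaw',np.degrees(np.arctan2(M[1,0],M[0,0])).round(2),'F',s['wrist_force'].round(1),'g',round(s['grip_width'],3),round(s['grip_force'],1))
print('d',(M.T@(np.array([x,y,z])-p)).round(4),'rv',np.degrees(R.from_matrix(M.T@T).as_rotvec()).round(2))
```

Run:
```python
from m import *
L=load(0)
for n in C: print(n,-C[n][1].T@C[n][2])
for n in L:
  for nm,c,rb in(("L",(.463,.381),.0125),("M",(.462,.274),.0095),("S",(.49,-.131),.007)):
   for sm in (60,75,90):
    b=max(blobs(L,n,c,.1,sm),key=lambda b:b[0].sum()); ct=np.argwhere(b[0])[:,::-1]
    P=np.array([plane(n,p,.016+rb)[:2] for p in ct])*1000
    (x,y),s,a=cv2.minAreaRect(P.astype(np.float32)); print(n,nm,sm,np.round([x,y,*s],1), P.mean(0).round(1))
im,d=L['top'];W=cloud('top',d)
for nm,x0,x1,y0,y1 in(("red",.56,.68,-.30,-.2),("vase",.55,.66,-.16,-.05),("yellow",.52,.62,-.4,-.3)):
    m=(W[...,0]>x0)&(W[...,0]<x1)&(W[...,1]>y0)&(W[...,1]<y1)&(W[...,2]>.045)
    q=W[m]; print(nm,q.min(0).round(3),q.max(0).round(3))
```

```bash
python3 go.py .4144 -.2482 .30 17.4
```

```text
scene [-0.44026384  0.60307227  1.14254075]
top [0.28286893 0.01140344 1.48927151]
scene L 60 [466.4 378.8  23.6 147.1] [463.7 379.4]
scene L 75 [466.4 379.1  24.3 147.1] [463.7 379.4]
scene L 90 [466.8 379.   25.  148. ] [463.6 379.6]
scene M 60 [467.2 270.6  16.6 134.2] [464.6 272.3]
scene M 75 [467.3 270.5  16.7 134.4] [465.2 271.9]
scene M 90 [467.3 270.5  16.7 134.4] [465.4 272. ]
scene S 60 [ 496.6 -134.6   13.6  125.5] [ 494.  -133.6]
scene S 75 [ 496.9 -134.7   13.6  126.3] [ 494.9 -133.7]
scene S 90 [ 496.9 -134.7   13.6  126.3] [ 495.4 -134. ]
top L 60 [462.4 381.5  24.8 138.2] [461.8 381.3]
top L 75 [463.  381.   27.2 140.3] [462.5 381.3]
top L 90 [461.5 367.8 177.  196.5] [460.1 373. ]
top M 60 [463.9 273.4  19.3 127.9] [464.1 273.5]
top M 75 [463.4 273.7  21.7 131.4] [463.6 273.8]
top M 90 [459.4 277.2 198.  187.1] [458.7 275.3]
top S 60 [ 493.2 -130.6   13.6  120.3] [ 493.3 -131.4]
top S 75 [ 492.7 -131.    16.   121. ] [ 492.4 -131. ]
top S 90 [ 486.5 -131.9  193.1  200. ] [ 487.9 -131. ]
red [ 0.56  -0.3    0.045] [ 0.68  -0.2    0.796]
vase [ 0.59  -0.126  0.045] [ 0.65  -0.068  0.119]
yellow [ 0.52  -0.303  0.629] [ 0.619 -0.3    0.745]
t 0.1 p [ 0.1662 -0.6281  0.4038] yaw 14.83 F [ 0.2  1.1 -0.2] g 1.001 0.0
d [ 0.3371 -0.3035  0.1043] rv [-0.1  -0.01 -2.57]
```

Careful with the scale: shifts go in shares of 0.8 m and turns go in shares of 90 degrees. That gives: 0.337 m / 0.8 = 0.4213, -0.303 m / 0.8 = -0.3788, -2.6 degrees / 90 = -0.0289.

Emit:
{"op": "jog_arm", "data": {
  "plan": "0.4213 -0.3788 0.125 0 0 -0.0289;0.4213 -0.3788 0.125 0 0 -0.0289;0.4213 -0.3788 0.125 0 0 -0.0289;0.4213 -0.3788 0.125 0 0 -0.0289;0.4213 -0.3788 0.125 0 0 -0.0289;0.4213 -0.3788 0.125 0 0 -0.0289;0.4213 -0.3788 0.125 0 0 -0.0289;0.4213 -0.3788 0.125 0 0 -0.0289",
  "aperture": 0.85,
  "grip_n": 40
}}

```text
clock: 0.9
tool_pos: [0.3808, -0.2998, 0.3181]
eef_rot: [[0.954, 0.299, -0.0], [0.299, -0.954, -0.0], [-0.0, 0.0, -1.0]]
wrist_force: [1.3, -0.9, 1.2]
grip_width: 0.85
grip_force: 0.0
```

```bash
python3 go.py .4144 -.2482 .30 17.4
```

Run:
```python
from h import *
L=load(0)
for n in L:
    im,d=L[n]; W=cloud(n,d); hsv=cv2.cvtColor(im,cv2.COLOR_RGB2HSV)
    m=((hsv[...,0]<8)|(hsv[...,0]>172))&(hsv[...,1]>150)&(W[...,0]<.75)&(W[...,2]<.2)&(W[...,2]>0)&(W[...,0]>.5)&(abs(W[...,1]+.25)<.1)
    q=W[m]; print(n,m.sum(),np.percentile(q,[1,50,99],axis=0).round(3))
```

```text
t 0.9 p [ 0.3808 -0.2998  0.3181] yaw 17.4 F [ 1.3 -0.9  1.2] g 0.85 0.0
d [ 0.0475 -0.0392  0.0181] rv [0.01 0.01 0.  ]
scene 668 [[ 0.567 -0.27   0.013]
 [ 0.584 -0.236  0.076]
 [ 0.616 -0.218  0.115]]
top 464 [[ 0.57  -0.273  0.022]
 [ 0.589 -0.24   0.088]
 [ 0.617 -0.218  0.115]]
```

Scaled: 0.115 m / 0.8 = 0.1438, 0.065 m / 0.8 = 0.0813.

Emit:
{"op": "jog_arm", "data": {
  "plan": "0.0594 -0.049 0.0225 0 0 0;0.0594 -0.049 0.0225 0 0 0;0.0594 -0.049 0.0813 0 0 0;0.0594 -0.049 0.1438 0 0 0;0.0594 -0.049 0.1438 0 0 0;0.0594 -0.049 0.1438 0 0 0"
}}

```text
clock: 1.5
tool_pos: [0.4136, -0.2494, 0.2031]
eef_rot: [[0.954, 0.3, -0.003], [0.3, -0.954, 0.002], [-0.002, -0.003, -1.0]]
wrist_force: [0.7, -0.2, 0.8]
grip_width: 0.854
grip_force: 0.0
```

```bash
python3 go.py .4144 -.2482 .203 17.4
```

```text
t 1.5 p [ 0.4136 -0.2494  0.2031] yaw 17.46 F [ 0.7 -0.2  0.8] g 0.854 0.0
d [ 0.0012 -0.0009  0.0001] rv [-0.17  0.1   0.06]
```

Emit:
{"op": "jog_arm", "data": {
  "plan": "0 0 0 0 0 0;0 0 0 0 0 0;0 0 0 0 0 0;0 0 0 0 0 0;0 0 0 0 0 0",
  "aperture": 0,
  "grip_n": 60
}}

```text
clock: 2.0
tool_pos: [0.4153, -0.251, 0.2067]
eef_rot: [[0.954, 0.299, 0.005], [0.299, -0.954, -0.004], [0.003, 0.005, -1.0]]
wrist_force: [0.2, 0.2, 9.2]
grip_width: 0.574
grip_force: 63.0
```

```bash
python3 go.py .4144 -.2482 .203 17.4
```

Run:
```python
from h import *
L=grab(1); a=cv2.resize(L['top'][0][190:310,340:450],None,fx=3.6,fy=3.6); b=cv2.resize(L['scene'][0][160:280,350:460],None,fx=3.6,fy=3.6)
cv2.imwrite("pics/c1.png",np.hstack([a,b])[...,::-1])
```

```text
t 2.0 p [ 0.4153 -0.251   0.2067] yaw 17.39 F [0.2 0.2 9.2] g 0.574 63.0
d [-0.     -0.0029  0.0037] rv [ 0.31 -0.19 -0.01]
```

View pics/c1.png

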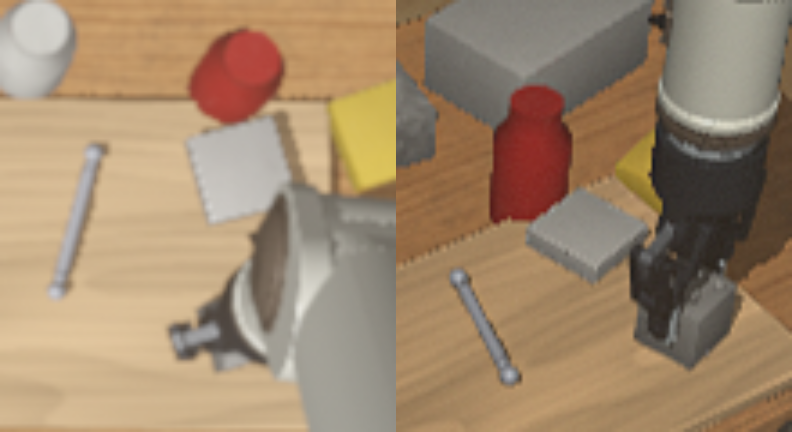

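The cube is gripped near mid-height between the fingers, with the red bottle just behind the block. Now I'll lift.

Scaled: -0.08 m / 0.8 = -0.1, -0.04 m / 0.8 = -0.05.

Emit:
{"op": "jog_arm", "data": {
  "plan": "0 0 -0.05 0 0 0;0 0 -0.1 0 0 0;0 0 -0.1 0 0 0;0 0 -0.1 0 0 0;0 0 -0.1 0 0 0;0 0 -0.1 0 0 0"
}}

```text
clock: 2.7
tool_pos: [0.4127, -0.2496, 0.2821]
eef_rot: [[0.954, 0.299, -0.003], [0.299, -0.954, 0.002], [-0.002, -0.002, -1.0]]
wrist_force: [0.2, 0.2, -7.1]
grip_width: 0.577
grip_force: 69.1
```

```bash
python3 go.py .5325 -.2514 .275 15.5
```

```text
t 2.7 p [ 0.4127 -0.2496  0.2821] yaw 17.42 F [ 0.2  0.2 -7.1] g 0.577 69.1
d [0.1137 0.0376 0.0067] rv [-0.14  0.13  1.92]
```

Scaled: 0.1137 m / 0.8 = 0.1421, 0.1 m / 0.8 = 0.125, 1.9 degrees / 90 = 0.0211.

Emit:
{"op": "jog_arm", "data": {
  "plan": "0.0625 0.0213 0.0038 0 0 0.0111;0.125 0.0425 0.005 0 0 0.0211;0.1421 0.0488 0.0075 0 0 0.0211;0.1421 0.0488 0.0084 0 0 0.0211;0.1421 0.0488 0.0084 0 0 0.0211;0.1421 0.0488 0.0084 0 0 0.0211"
}}

```text
clock: 3.3
tool_pos: [0.5326, -0.253, 0.2751]
eef_rot: [[0.964, 0.267, -0.004], [0.267, -0.964, 0.001], [-0.003, -0.002, -1.0]]
wrist_force: [-0.8, 0.2, -7.4]
grip_width: 0.574
grip_force: 68.9
```

```bash
python3 go.py .532 -.2527 .23 15.5
```

Run:
```python
from h import *
L=grab(2); b=cv2.resize(L['scene'][0][170:270,350:480],None,fx=6,fy=6)
cv2.imwrite("pics/c2.png",b[...,::-1])
```

```text
t 3.3 p [ 0.5326 -0.253   0.2751] yaw 15.51 F [-0.8  0.2 -7.4] g 0.574 68.9
d [-0.0004 -0.0003  0.0452] rv [-0.13  0.19  0.01]
```

View pics/c2.png

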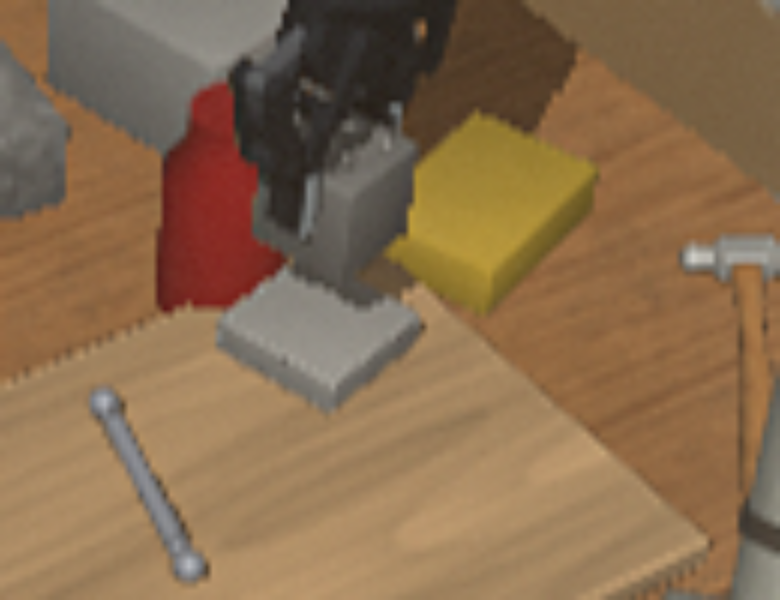

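The scene view shows the cube in hand above the block. The cube's bottom corners are near (407.5,217.5) and (392.5,208.3); the block's top corners are near (405,235), (387,224) and (420,223).

Run:
```python
from h import *
for u in((407.5,217.5),(392.5,208.3),(418,205.8)): print('cube',plane('scene',u,.0845).round(4))
for u in((405,235),(386.7,224.2),(420.2,223.3)): print('block',plane('scene',u,.035).round(4))
Z=R.from_euler('z',15.5,degrees=True).as_matrix()
for s in((-1,1),(1,1),(-1,-1)):
    print('exp cube',(Z@[.025*s[0],.025*s[1],0]+[.532,-.2528,.0845]).round(4),proj('scene',Z@[.025*s[0],.025*s[1],0]+[.532,-.2528,.0845]).round(1),'exp block',(Z@[.033*s[0],.033*s[1],0]+[.532,-.2527,.035]).round(4),proj('scene',Z@[.033*s[0],.033*s[1],0]+[.532,-.2527,.035]).round(1))
```

```text
cube [ 0.4987 -0.2395  0.0845]
cube [ 0.5497 -0.2287  0.0845]
cube [ 0.5223 -0.2927  0.0845]
block [ 0.4892 -0.2296  0.035 ]
block [ 0.55   -0.2142  0.035 ]
block [ 0.5053 -0.2933  0.035 ]
exp cube [ 0.5012 -0.2354  0.0845] [405.7 217.5] exp block [ 0.4914 -0.2297  0.035 ] [404.5 234.5]
exp cube [ 0.5494 -0.222   0.0845] [390.6 209.2] exp block [ 0.555  -0.2121  0.035 ] [385.  223.4]
exp cube [ 0.5146 -0.2836  0.0845] [417.1 208.5] exp block [ 0.509  -0.2933  0.035 ] [419.3 222.5]
```

Scaled: 0.048 m / 0.8 = 0.06, 0.046 m / 0.8 = 0.0575.

Emit:
{"op": "jog_arm", "data": {
  "plan": "-0.0004 -0.0019 0.025 0 0 0;-0.0004 -0.0019 0.05 0 0 0;-0.0004 -0.0019 0.055 0 0 0;-0.0004 -0.0019 0.0575 0 0 0;-0.0004 -0.0019 0.06 0 0 0;-0.0004 -0.0019 0.06 0 0 0"
}}

```text
clock: 4.0
tool_pos: [0.5337, -0.2519, 0.2296]
eef_rot: [[0.964, 0.268, 0.001], [0.268, -0.964, -0.001], [0.001, 0.001, -1.0]]
wrist_force: [-0.8, -0.5, -8.3]
grip_width: 0.573
grip_force: 68.7
```

```bash
python3 go.py .532 -.2515 .226 15.5
```

```text
t 4.0 p [ 0.5337 -0.2519  0.2296] yaw 15.52 F [-0.8 -0.5 -8.3] g 0.573 68.7
d [-0.0015 -0.0009  0.0036] rv [ 0.05 -0.06  0.02]
```

Scaled: 0.003 m / 0.8 = 0.0038, 0.002 m / 0.8 = 0.0025.

Emit:
{"op": "jog_arm", "data": {
  "plan": "-0.0013 0 0.0025 0 0 0;-0.0013 0 0.0038 0 0 0;-0.0013 0 0.0038 0 0 0;-0.0013 0 0.0038 0 0 0"
}}

```text
clock: 4.4
tool_pos: [0.5325, -0.2521, 0.226]
eef_rot: [[0.963, 0.268, 0.0], [0.268, -0.963, -0.0], [0.0, 0.0, -1.0]]
wrist_force: [0.1, -1.0, -6.5]
grip_width: 0.574
grip_force: 69.1
```

```bash
python3 go.py .532 -.2515 .226 15.5
```

```text
t 4.4 p [ 0.5325 -0.2521  0.226 ] yaw 15.53 F [ 0.1 -1.  -6.5] g 0.574 69.1
d [-0.0003 -0.0007  0.    ] rv [ 0.02 -0.01  0.03]
```

Emit:
{"op": "jog_arm", "data": {
  "plan": "0 0 0.0013 0 0 0;0 0 0.0025 0 0 0;0 0 0.0025 0 0 0;0 0 0.0025 0 0 0"
}}

```text
clock: 4.8
tool_pos: [0.5325, -0.2519, 0.2259]
eef_rot: [[0.963, 0.268, -0.0], [0.268, -0.963, -0.001], [-0.001, 0.001, -1.0]]
wrist_force: [-6.9, 2.2, 10.8]
grip_width: 0.574
grip_force: 71.1
```

```bash
python3 go.py .532 -.2515 .226 15.5
```

```text
t 4.8 p [ 0.5325 -0.2519  0.2259] yaw 15.53 F [-6.9  2.2 10.8] g 0.574 71.1
d [-0.0004 -0.0005 -0.0001] rv [0.07 0.03 0.03]
```

Scaled: -0.11 m / 0.8 = -0.1375, -0.09 m / 0.8 = -0.1125.

Emit:
{"op": "jog_arm", "data": {
  "plan": "0 0 0 0 0 0;0 0 0 0 0 0;0 0 0 0 0 0;0 0 -0.05 0 0 0;0 0 -0.1125 0 0 0;0 0 -0.1375 0 0 0;0 0 -0.1375 0 0 0",
  "aperture": 0.85
}}

```text
clock: 5.5
tool_pos: [0.5343, -0.2523, 0.3381]
eef_rot: [[0.963, 0.268, 0.007], [0.268, -0.963, -0.004], [0.006, 0.005, -1.0]]
wrist_force: [-0.2, -0.4, -0.1]
grip_width: 0.848
grip_force: 0.0
```

```bash
python3 go.py .4625 .3812 .32 -9.5
```

```text
t 5.5 p [ 0.5343 -0.2523  0.3381] yaw 15.53 F [-0.2 -0.4 -0.1] g 0.848 0.0
d [ 0.1003 -0.6297  0.0152] rv [ 0.23 -0.41 25.03]
```

Scaled: -0.63 m / 0.8 = -0.7875, 0.1 m / 0.8 = 0.125, 25 degrees / 90 = 0.2778.

Emit:
{"op": "jog_arm", "data": {
  "plan": "0.125 -0.7875 0.0125 0 0 0.2778;0.125 -0.7875 0.0125 0 0 0.2778;0.125 -0.7875 0.0125 0 0 0.2778;0.125 -0.7875 0.0125 0 0 0.2778;0.125 -0.7875 0.0125 0 0 0.2778;0.125 -0.7875 0.0125 0 0 0.2778;0.125 -0.7875 0.0125 0 0 0.2778;0.125 -0.7875 0.0125 0 0 0.2778",
  "aperture": 0.45
}}

```text
clock: 6.3
tool_pos: [0.4863, 0.1471, 0.3267]
eef_rot: [[0.986, -0.165, -0.001], [-0.165, -0.986, -0.0], [-0.001, 0.0, -1.0]]
wrist_force: [0.9, 0.2, 0.1]
grip_width: 0.453
grip_force: 0.0
```

Emit:
{"op": "jog_arm", "data": {
  "plan": "0 0 0 0 0 0;0 0 0 0 0 0"
}}

```text
clock: 6.5
tool_pos: [0.4863, 0.1471, 0.3267]
eef_rot: [[0.987, -0.16, -0.001], [-0.16, -0.987, 0.0], [-0.001, 0.0, -1.0]]
wrist_force: [0.1, 0.4, -0.5]
grip_width: 0.448
grip_force: 0.0
```

```bash
python3 go.py .4625 .3812 .32 -9.5
```

Run:
```python
from m import *
L=grab(3)
print('block');face(L,(.53,-.251),.026,.05,.035)
print('cube');face(L,(.53,-.25),.077,.1,.085)
a=cv2.resize(L['top'][0][205:275,370:440],None,fx=5.5,fy=5.5); b=cv2.resize(L['scene'][0][180:250,375:445],None,fx=5.5,fy=5.5)
cv2.imwrite("pics/c3.png",np.hstack([a,b])[...,::-1])
```

```text
t 6.5 p [0.4863 0.1471 0.3267] yaw -9.22 F [ 0.1  0.4 -0.5] g 0.448 0.0
d [-0.061  -0.2273  0.0068] rv [0.   0.08 0.28]
block
scene [ 527.9 -250.8   74.1   75.7   13.9] depth z 0.0358
top [ 532.4 -250.9   65.9   67.6   15.6] depth z 0.0348
 tri [array([ 0.5321, -0.2527,  0.0311]), np.float64(0.0028)]
cube
scene [ 525.6 -247.3   56.    61.2   17.6] depth z 0.0842
top [ 530.6 -249.    50.2   51.1   16. ] depth z 0.0836
 tri [array([ 0.531 , -0.2507,  0.0798]), np.float64(0.0019)]
```

View pics/c3.png

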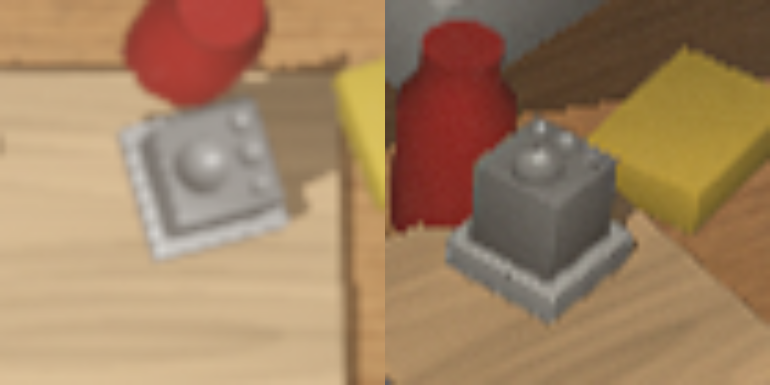

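The top and scene views show the cube standing flat and square on the block, about 2 mm off centre, which is acceptable. The camera seems to read about (-1.7,+2.6) mm off the robot frame. On to the large punch.

Scaled: -0.226 m / 0.8 = -0.2825, 0.08 m / 0.8 = 0.1, 0.3 degrees / 90 = 0.0033.

Emit:
{"op": "jog_arm", "data": {
  "plan": "-0.075 -0.2825 0.0125 0 0 0.0033;-0.075 -0.2825 0.0375 0 0 0.0033;-0.075 -0.2825 0.05 0 0 0.0033;-0.075 -0.2825 0.0625 0 0 0.0033;-0.075 -0.2825 0.075 0 0 0.0033;-0.075 -0.2825 0.1 0 0 0.0033;-0.075 -0.2825 0.1 0 0 0.0033;-0.075 -0.2825 0.1 0 0 0.0033"
}}

```text
clock: 7.4
tool_pos: [0.4657, 0.3763, 0.2467]
eef_rot: [[0.985, -0.171, -0.001], [-0.171, -0.985, -0.003], [-0.001, 0.003, -1.0]]
wrist_force: [-0.3, 0.3, 0.3]
grip_width: 0.449
grip_force: 0.0
```

```bash
python3 go.py .464 .379 .192 -9.5
```

```text
t 7.4 p [0.4657 0.3763 0.2467] yaw -9.86 F [-0.3  0.3  0.3] g 0.449 0.0
d [-0.0021 -0.0025  0.0547] rv [ 0.18  0.04 -0.36]
```

Scaled: 0.054 m / 0.8 = 0.0675, 0.05 m / 0.8 = 0.0625, -0.3 degrees / 90 = -0.0033.

Emit:
{"op": "jog_arm", "data": {
  "plan": "-0.0025 -0.0031 0.0375 0 0 -0.0033;-0.0025 -0.0031 0.0625 0 0 -0.0033;-0.0025 -0.0031 0.0675 0 0 -0.0033;-0.0025 -0.0031 0.0675 0 0 -0.0033;-0.0025 -0.0031 0.0675 0 0 -0.0033"
}}

```text
clock: 7.9
tool_pos: [0.4651, 0.38, 0.1951]
eef_rot: [[0.986, -0.167, 0.002], [-0.167, -0.986, 0.001], [0.002, -0.002, -1.0]]
wrist_force: [-0.3, 0.2, 0.3]
grip_width: 0.447
grip_force: 0.0
```

```bash
python3 go.py .464 .379 .192 -9.5
```

```text
t 7.9 p [0.4651 0.38   0.1951] yaw -9.62 F [-0.3  0.2  0.3] g 0.447 0.0
d [-0.0009  0.0012  0.0031] rv [-0.09 -0.09 -0.12]
```

Emit:
{"op": "jog_arm", "data": {
  "plan": "0 0 0 0 0 0;0 0 0 0 0 0;0 0 0 0 0 0;0 0 0 0 0 0;0 0 0 0 0 0",
  "aperture": 0,
  "grip_n": 80
}}

```text
clock: 8.4
tool_pos: [0.4641, 0.3812, 0.1948]
eef_rot: [[0.986, -0.165, 0.002], [-0.165, -0.986, 0.001], [0.001, -0.001, -1.0]]
wrist_force: [-0.5, -1.5, 6.8]
grip_width: 0.077
grip_force: 78.5
```

```bash
python3 go.py .464 .379 .192 -9.5
```

```text
t 8.4 p [0.4641 0.3812 0.1948] yaw -9.48 F [-0.5 -1.5  6.8] g 0.077 78.5
d [0.0003 0.0021 0.0028] rv [-0.05 -0.08  0.02]
```

Scaled: -0.11 m / 0.8 = -0.1375, -0.08 m / 0.8 = -0.1.

Emit:
{"op": "jog_arm", "data": {
  "plan": "0 0 -0.0375 0 0 0;0 0 -0.1 0 0 0;0 0 -0.1375 0 0 0;0 0 -0.1375 0 0 0;0 0 -0.1375 0 0 0"
}}

```text
clock: 8.9
tool_pos: [0.4634, 0.3812, 0.3042]
eef_rot: [[0.986, -0.164, 0.001], [-0.164, -0.986, 0.001], [0.001, -0.001, -1.0]]
wrist_force: [0.2, 0.1, -1.4]
grip_width: 0.075
grip_force: 78.5
```

```bash
python3 go.py .489 .1675 .25 -0.7
```

Run:
```python
from h import *
L=grab(4)
a=cv2.resize(L['top'][0][200:320,130:240],None,fx=3.6,fy=3.6); b=cv2.resize(L['scene'][0][250:370,150:260],None,fx=3.6,fy=3.6)
cv2.imwrite("pics/c4.png",np.hstack([a,b])[...,::-1])
```

```text
t 8.9 p [0.4634 0.3812 0.3042] yaw -9.46 F [ 0.2  0.1 -1.4] g 0.075 78.5
d [0.0603 0.2066 0.0541] rv [-0.06 -0.06 -8.76]
```

View pics/c4.png

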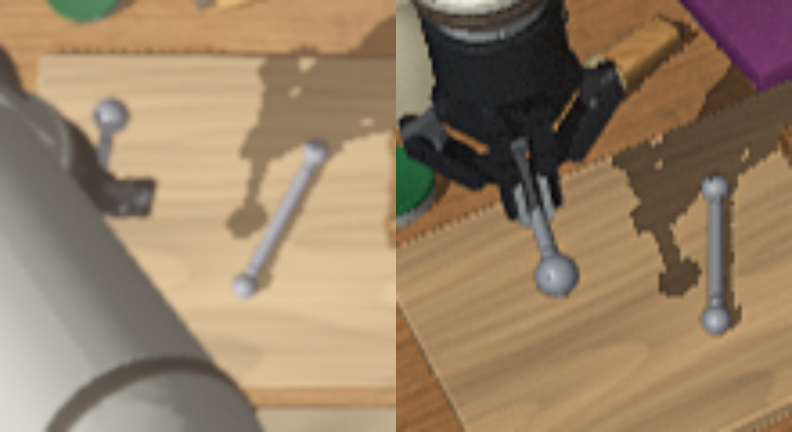

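Top shows the far ball at about (160.8,232.2); scene shows the near ball at about (194.4,326.4). The punch is held level.

Run:
```python
from h import *
z=.138; a=np.radians(-9.46); u=np.array([np.cos(a),np.sin(a)])*.058
f=plane('top',(160.8,232.2),z)[:2]; n=plane('scene',(194.4,326.4),z)[:2]
print('far',f,'near',n,'mid',(f+n)/2,'from far',f-u,'from near',n+u,'len',np.linalg.norm(f-n))
L=load(4)
im,d=L['top'];W=cloud('top',d)
for nm,im_d in L.items():
    W=cloud(nm,im_d[1]); hsv=cv2.cvtColor(im_d[0],cv2.COLOR_RGB2HSV)
    c=(np.array([.4634,.3812])+u) if nm=='top' else (np.array([.4634,.3812])-u)
    m=(np.hypot(W[...,0]-c[0],W[...,1]-c[1])<.02)&(W[...,2]>.12)&(W[...,2]<.17); v,uu=np.nonzero(m); print(nm,m.sum(),uu.mean(),v.mean(),W[m].mean(0).round(4), W[m].max(0).round(4),W[m].min(0).round(4))
```

```text
far [0.51813425 0.37038851] near [0.40675402 0.39027939] mid [0.46244414 0.38033395] from far [0.46092301 0.37992134] from near [0.46396526 0.38074657] len 0.1131423965224681
scene 128 194.15625 325.875 [0.403  0.3915 0.1443] [0.4258 0.4034 0.155 ] [0.3924 0.3797 0.1291]
top 93 159.83870967741936 232.09677419354838 [0.5175 0.3714 0.1431] [0.5307 0.3851 0.15  ] [0.5008 0.3589 0.1311]
```

Scaled: 0.205 m / 0.8 = 0.2563, 0.06 m / 0.8 = 0.075, -8.7 degrees / 90 = -0.0967.

Emit:
{"op": "jog_arm", "data": {
  "plan": "0.075 0.2563 0 0 0 -0.0967;0.075 0.2563 0 0 0 -0.0967;0.075 0.2563 0 0 0 -0.0967;0.075 0.2563 0.0125 0 0 -0.0967;0.075 0.2563 0.0375 0 0 -0.0967;0.075 0.2563 0.0725 0 0 -0.0967;0.075 0.2563 0.0725 0 0 -0.0967;0.075 0.2563 0.0725 0 0 -0.0967"
}}

```text
clock: 9.8
tool_pos: [0.4881, 0.1692, 0.2444]
eef_rot: [[1.0, -0.013, -0.004], [-0.013, -1.0, -0.001], [-0.004, 0.001, -1.0]]
wrist_force: [0.6, -0.3, -0.6]
grip_width: 0.077
grip_force: 78.6
```

```bash
python3 go.py .489 .1694 .245 -0.7
```

Run:
```python
from h import *
L=grab(5)
a=cv2.resize(L['top'][0][205:295,200:310],None,fx=3.6,fy=3.6); b=cv2.resize(L['scene'][0][230:320,230:340],None,fx=3.6,fy=3.6)
cv2.imwrite("pics/c5.png",np.hstack([a,b])[...,::-1])
```

```text
t 9.8 p [0.4881 0.1692 0.2444] yaw -0.72 F [ 0.6 -0.3 -0.6] g 0.077 78.6
d [ 0.0009 -0.0003 -0.0006] rv [ 0.05  0.21 -0.02]
```

View pics/c5.png

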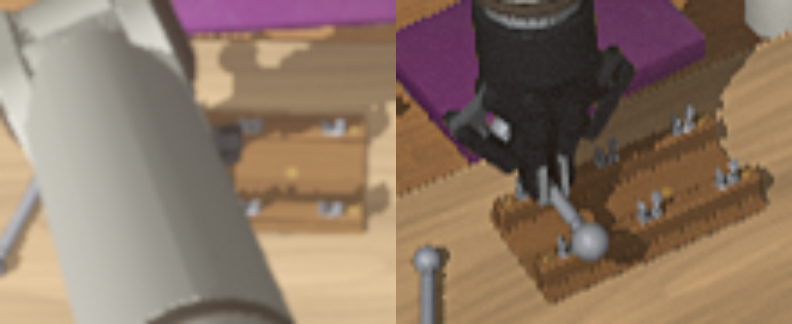

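Run:
```python
from h import *
L=load(5);im,d=L['scene'];W=cloud('scene',d)
m=(np.hypot(W[...,0]-.425,W[...,1]-.17)<.025)&(W[...,2]>.068)&(W[...,2]<.1); v,u=np.nonzero(m); print(m.sum(),(u.min()+u.max())/2,(v.min()+v.max())/2)
for p in ((283.9,297.2),((u.min()+u.max())/2,(v.min()+v.max())/2)): print('ball',plane('scene',p,.078))
print('exp',.4881-.058,.1699)
for p,q in(((277.9,297.5),'fl'),((266.1,281.5),'bl'),((300.1,287.5),'fm'),((288.1,272.4),'bm'),((321.7,278.3),'fr'),((308.9,263.5),'br')): print(q,plane('scene',p,.0510).round(4))
for p,q in(((245.2,261.5),'fl'),((246.3,238.9),'bl'),((268.1,262.2),'fm'),((269.1,239.3),'bm'),((291.1,262.5),'fr'),((292,240),'br')): print('top',q,plane('top',p,.0510).round(4))
```

```text
103 283.0 296.0
ball [0.42926896 0.16868881 0.078     ]
ball [0.43360555 0.16863309 0.078     ]
exp 0.4301 0.1699
fl [0.4579 0.1701 0.051 ]
bl [0.5185 0.1693 0.051 ]
fm [0.4582 0.1095 0.051 ]
bm [0.5174 0.109  0.051 ]
fr [0.457  0.0496 0.051 ]
br [0.5171 0.0498 0.051 ]
top fl [0.4586 0.1708 0.051 ]
top bl [0.5181 0.1696 0.051 ]
top fm [0.4574 0.1113 0.051 ]
top bm [0.5177 0.1101 0.051 ]
top fr [0.4573 0.0516 0.051 ]
top br [0.5165 0.0502 0.051 ]
```

Careful with the scale: shifts go in shares of 0.8 m and turns go in shares of 90 degrees. That gives: 0.018 m / 0.8 = 0.0225, 0.016 m / 0.8 = 0.02, 0.2 degrees / 90 = 0.0022.

Emit:
{"op": "jog_arm", "data": {
  "plan": "0 -0.001 0.0125 0 0.0022 0;0 -0.001 0.02 0 0.0022 0;0 -0.001 0.0225 0 0.0022 0;0 -0.001 0.0225 0 0.0022 0"
}}

```text
clock: 10.3
tool_pos: [0.4887, 0.1698, 0.2271]
eef_rot: [[1.0, -0.013, 0.003], [-0.013, -1.0, -0.0], [0.003, 0.0, -1.0]]
wrist_force: [0.4, 0.6, -1.8]
grip_width: 0.076
grip_force: 78.6
```

```bash
python3 go.py .4885 .170 .2148 -0.7
```

```text
t 10.3 p [0.4887 0.1698 0.2271] yaw -0.75 F [ 0.4  0.6 -1.8] g 0.076 78.6
d [-0.0002 -0.0002  0.0123] rv [ 0.02 -0.15 -0.05]
```

Emit:
{"op": "jog_arm", "data": {
  "plan": "0 0 0.0038 0 0 0;0 0 0.0063 0 0 0;0 0 0.0063 0 0 0"
}}

```text
clock: 10.6
tool_pos: [0.4894, 0.1697, 0.2229]
eef_rot: [[1.0, -0.014, 0.005], [-0.014, -1.0, 0.0], [0.005, -0.0, -1.0]]
wrist_force: [-0.2, -0.7, 1.4]
grip_width: 0.077
grip_force: 78.9
```

```bash
python3 go.py .4885 .170 .2148 -0.7
```

```text
t 10.6 p [0.4894 0.1697 0.2229] yaw -0.78 F [-0.2 -0.7  1.4] g 0.077 78.9
d [-0.001  -0.0002  0.0081] rv [-0.02 -0.27 -0.08]
```

Contact is starting with little side force, so I'll press on in.

Scaled: 0.005 m / 0.8 = 0.0063, 0.003 m / 0.8 = 0.0038, -0.2 degrees / 90 = -0.0022.

Emit:
{"op": "jog_arm", "data": {
  "plan": "0 0 0.0038 0 -0.0022 0;0 0 0.0063 0 -0.0022 0;0 0 0.0063 0 -0.0022 0"
}}

```text
clock: 10.9
tool_pos: [0.4888, 0.1697, 0.217]
eef_rot: [[1.0, -0.013, -0.001], [-0.013, -1.0, 0.0], [-0.001, -0.0, -1.0]]
wrist_force: [0.7, 0.8, -4.8]
grip_width: 0.073
grip_force: 78.3
```

```bash
python3 go.py .4885 .170 .2148 -0.7
```

```text
t 10.9 p [0.4888 0.1697 0.217 ] yaw -0.77 F [ 0.7  0.8 -4.8] g 0.073 78.3
d [-0.0003 -0.0003  0.0022] rv [-0.    0.03 -0.07]
```

Emit:
{"op": "jog_arm", "data": {
  "plan": "0 0 0.0025 0 0 0;0 0 0.005 0 0 0;0 0 0.005 0 0 0"
}}

```text
clock: 11.2
tool_pos: [0.4887, 0.1698, 0.2147]
eef_rot: [[1.0, -0.013, -0.001], [-0.013, -1.0, -0.001], [-0.001, 0.001, -1.0]]
wrist_force: [-5.1, -1.9, 14.1]
grip_width: 0.078
grip_force: 80.8
```

```bash
python3 go.py .4885 .170 .2148 -0.7
```

```text
t 11.2 p [0.4887 0.1698 0.2147] yaw -0.76 F [-5.1 -1.9 14.1] g 0.078 80.8
d [-0.0002 -0.0002 -0.0001] rv [ 0.03  0.06 -0.06]
```

Snapped home: the force dipped to -4.8 N, then bottomed at 14 N at the predicted height. Release and go to the medium punch.

Scaled: -0.08 m / 0.8 = -0.1, -0.04 m / 0.8 = -0.05.

Emit:
{"op": "jog_arm", "data": {
  "plan": "0 0 -0.0013 0 0 0;0 0 -0.0013 0 0 0;0 0 -0.0013 0 0 0;0 0 -0.05 0 0 0;0 0 -0.1 0 0 0;0 0 -0.1 0 0 0;0 0 -0.1 0 0 0",
  "aperture": 0.4
}}

```text
clock: 11.9
tool_pos: [0.4894, 0.1698, 0.2944]
eef_rot: [[1.0, -0.014, 0.002], [-0.014, -1.0, 0.001], [0.002, -0.001, -1.0]]
wrist_force: [0.0, -0.7, -1.1]
grip_width: 0.397
grip_force: 0.0
```

```bash
python3 go.py .4645 .2735 .22 -26.3
```

```text
t 11.9 p [0.4894 0.1698 0.2944] yaw -0.78 F [ 0.  -0.7 -1.1] g 0.397 0.0
d [-0.0265 -0.1033  0.0744] rv [-0.07 -0.12 25.52]
```

Scaled: -0.103 m / 0.8 = -0.1288, 0.0744 m / 0.8 = 0.093, 25.5 degrees / 90 = 0.2833.

Emit:
{"op": "jog_arm", "data": {
  "plan": "-0.0331 -0.1288 0.025 0 0 0.2833;-0.0331 -0.1288 0.025 0 0 0.2833;-0.0331 -0.1288 0.0625 0 0 0.2833;-0.0331 -0.1288 0.093 0 0 0.2833;-0.0331 -0.1288 0.093 0 0 0.2833;-0.0331 -0.1288 0.093 0 0 0.2833"
}}

```text
clock: 12.5
tool_pos: [0.4633, 0.2724, 0.218]
eef_rot: [[0.897, -0.442, -0.003], [-0.442, -0.897, -0.002], [-0.001, 0.003, -1.0]]
wrist_force: [0.8, -0.2, 0.3]
grip_width: 0.4
grip_force: 0.0
```

```bash
python3 go.py .4645 .2735 .1915 -26.3
```

```text
t 12.5 p [0.4633 0.2724 0.218 ] yaw -26.26 F [ 0.8 -0.2  0.3] g 0.4 0.0
d [ 0.0006 -0.0016  0.0265] rv [0.19 0.07 0.04]
```

Scaled: 0.0265 m / 0.8 = 0.0331, 0.023 m / 0.8 = 0.0288.

Emit:
{"op": "jog_arm", "data": {
  "plan": "0.0005 -0.0013 0.0188 0 0 0;0.0005 -0.0013 0.0288 0 0 0;0.0005 -0.0013 0.0331 0 0 0;0.0005 -0.0013 0.0331 0 0 0;0.0005 -0.0013 0.0331 0 0 0"
}}

```text
clock: 13.0
tool_pos: [0.465, 0.2735, 0.1928]
eef_rot: [[0.896, -0.443, 0.0], [-0.443, -0.896, 0.0], [0.0, -0.0, -1.0]]
wrist_force: [1.6, -0.1, 1.5]
grip_width: 0.402
grip_force: 0.0
```

```bash
python3 go.py .4645 .2735 .1915 -26.3
```

```text
t 13.0 p [0.465  0.2735 0.1928] yaw -26.31 F [ 1.6 -0.1  1.5] g 0.402 0.0
d [-0.0004  0.0002  0.0013] rv [-0.01 -0.01 -0.01]
```

Emit:
{"op": "jog_arm", "data": {
  "plan": "0 0 0 0 0 0;0 0 0 0 0 0;0 0 0 0 0 0;0 0 0 0 0 0;0 0 0 0 0 0",
  "aperture": 0,
  "grip_n": 80
}}

```text
clock: 13.5
tool_pos: [0.4649, 0.2739, 0.1931]
eef_rot: [[0.897, -0.443, 0.001], [-0.443, -0.897, 0.0], [0.0, -0.001, -1.0]]
wrist_force: [-0.1, -0.2, 5.3]
grip_width: 0.073
grip_force: 78.6
```

```bash
python3 go.py .4645 .2735 .1915 -26.3
```

```text
t 13.5 p [0.4649 0.2739 0.1931] yaw -26.27 F [-0.1 -0.2  5.3] g 0.073 78.6
d [-0.0002  0.0006  0.0016] rv [-0.04 -0.03  0.03]
```

Scaled: -0.1 m / 0.8 = -0.125, -0.07 m / 0.8 = -0.0875.

Emit:
{"op": "jog_arm", "data": {
  "plan": "0 0 -0.0375 0 0 0;0 0 -0.0875 0 0 0;0 0 -0.125 0 0 0;0 0 -0.125 0 0 0;0 0 -0.125 0 0 0"
}}

```text
clock: 14.0
tool_pos: [0.4646, 0.2739, 0.2928]
eef_rot: [[0.897, -0.442, 0.001], [-0.442, -0.897, 0.001], [0.0, -0.001, -1.0]]
wrist_force: [0.7, 0.2, -2.0]
grip_width: 0.079
grip_force: 78.5
```

```bash
python3 go.py .488 .1098 .246 -0.7
```

```text
t 14.0 p [0.4646 0.2739 0.2928] yaw -26.25 F [ 0.7  0.2 -2. ] g 0.079 78.5
d [0.0936 0.1368 0.0467] rv [ -0.04  -0.04 -25.55]
```

Scaled: 0.1368 m / 0.8 = 0.171, 0.0936 m / 0.8 = 0.117, -25.5 degrees / 90 = -0.2833.

Emit:
{"op": "jog_arm", "data": {
  "plan": "0.117 0.171 0 0 0 -0.2833;0.117 0.171 0 0 0 -0.2833;0.117 0.171 0 0 0 -0.2833;0.117 0.171 0 0 0 -0.2833;0.117 0.171 0.0375 0 0 -0.2833;0.117 0.171 0.0581 0 0 -0.2833;0.117 0.171 0.0581 0 0 -0.2833"
}}

```text
clock: 14.7
tool_pos: [0.4857, 0.1087, 0.2423]
eef_rot: [[1.0, -0.014, -0.008], [-0.014, -1.0, -0.002], [-0.008, 0.002, -1.0]]
wrist_force: [-1.4, 0.3, -0.8]
grip_width: 0.078
grip_force: 78.5
```

```bash
python3 go.py .488 .1098 .228 -0.7
```

Run:
```python
from h import *
L=grab(6)
b=cv2.resize(L['scene'][0][230:330,225:345],None,fx=6,fy=6)
cv2.imwrite("pics/c6.png",b[...,::-1])
```

```text
t 14.7 p [0.4857 0.1087 0.2423] yaw -0.81 F [-1.4  0.3 -0.8] g 0.078 78.5
d [ 0.0024 -0.0011  0.0143] rv [ 0.13  0.46 -0.11]
```

View pics/c6.png

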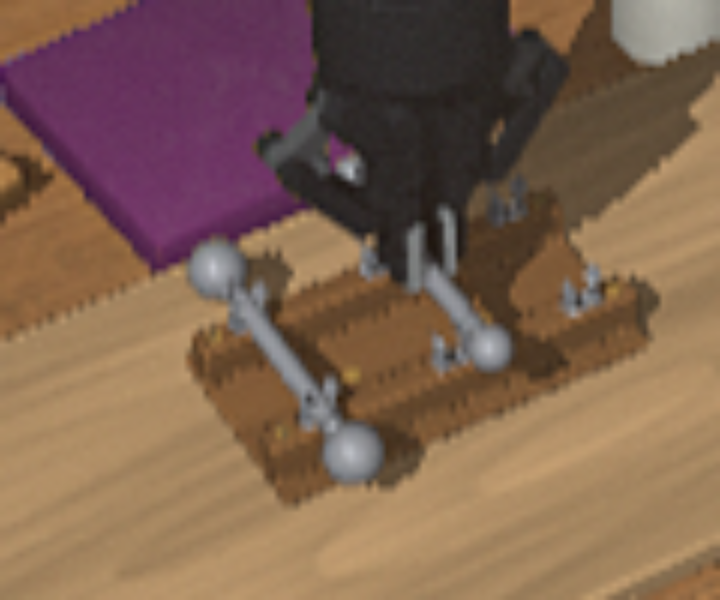

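The large punch sits in both left clips, jaw tips above the shank and nearly centred. The medium is above the middle pair.

Scaled: 0.012 m / 0.8 = 0.015, 0.01 m / 0.8 = 0.0125.

Emit:
{"op": "jog_arm", "data": {
  "plan": "0.0013 -0.0008 0.0063 0 0 0;0.0013 -0.0008 0.0125 0 0 0;0.0013 -0.0008 0.015 0 0 0;0.0013 -0.0008 0.015 0 0 0"
}}

```text
clock: 15.2
tool_pos: [0.489, 0.1104, 0.234]
eef_rot: [[1.0, -0.013, -0.0], [-0.013, -1.0, -0.0], [-0.0, 0.0, -1.0]]
wrist_force: [-0.2, 0.6, -1.2]
grip_width: 0.074
grip_force: 78.5
```

```bash
python3 go.py .488 .1098 .2161 -0.7
```

```text
t 15.2 p [0.489  0.1104 0.234 ] yaw -0.75 F [-0.2  0.6 -1.2] g 0.074 78.5
d [-0.001   0.0006  0.0179] rv [ 0.    0.01 -0.05]
```

Emit:
{"op": "jog_arm", "data": {
  "plan": "0 0 0.0038 0 0 0;0 0 0.005 0 0 0;0 0 0.005 0 0 0"
}}

```text
clock: 15.5
tool_pos: [0.489, 0.1102, 0.2301]
eef_rot: [[1.0, -0.013, -0.0], [-0.013, -1.0, -0.0], [-0.0, 0.0, -1.0]]
wrist_force: [0.1, 0.3, -0.4]
grip_width: 0.081
grip_force: 78.5
```

```bash
python3 go.py .488 .1098 .2161 -0.7
```

```text
t 15.5 p [0.489  0.1102 0.2301] yaw -0.77 F [ 0.1  0.3 -0.4] g 0.081 78.5
d [-0.001   0.0004  0.014 ] rv [ 0.01  0.01 -0.07]
```

Scaled: 0.0065 m / 0.8 = 0.0081, 0.004 m / 0.8 = 0.005.

Emit:
{"op": "jog_arm", "data": {
  "plan": "-0.001 0.0004 0.005 0 0 0;-0.001 0.0004 0.0081 0 0 0;-0.001 0.0004 0.0081 0 0 0;-0.001 0.0004 0.0081 0 0 0"
}}

```text
clock: 15.9
tool_pos: [0.4885, 0.1099, 0.2237]
eef_rot: [[1.0, -0.014, 0.0], [-0.014, -1.0, -0.0], [0.0, 0.0, -1.0]]
wrist_force: [0.5, -0.6, 1.5]
grip_width: 0.073
grip_force: 78.8
```

```bash
python3 go.py .488 .1098 .2161 -0.7
```

```text
t 15.9 p [0.4885 0.1099 0.2237] yaw -0.78 F [ 0.5 -0.6  1.5] g 0.073 78.8
d [-0.0005  0.0001  0.0076] rv [ 0.   -0.02 -0.08]
```

Emit:
{"op": "jog_arm", "data": {
  "plan": "0 0 0.0038 0 0 0;0 0 0.0075 0 0 0;0 0 0.0088 0 0 0;0 0 0.0088 0 0 0"
}}

```text
clock: 16.3
tool_pos: [0.488, 0.1101, 0.2164]
eef_rot: [[1.0, -0.013, -0.001], [-0.013, -1.0, -0.0], [-0.001, 0.0, -1.0]]
wrist_force: [-1.1, 0.2, 0.3]
grip_width: 0.074
grip_force: 78.7
```

```bash
python3 go.py .488 .1098 .2161 -0.7
```

```text
t 16.3 p [0.488  0.1101 0.2164] yaw -0.76 F [-1.1  0.2  0.3] g 0.074 78.7
d [0.     0.0003 0.0003] rv [ 0.01  0.05 -0.06]
```

Press a bit more to bottom, then release and go for the small punch, lifting first.

Scaled: 0.002 m / 0.8 = 0.0025.

Emit:
{"op": "jog_arm", "data": {
  "plan": "0 0 0.0025 0 0 0;0 0 0.0025 0 0 0;0 0 0.0025 0 0 0"
}}

```text
clock: 16.6
tool_pos: [0.4882, 0.1101, 0.216]
eef_rot: [[1.0, -0.013, -0.0], [-0.013, -1.0, 0.0], [-0.0, -0.0, -1.0]]
wrist_force: [-4.2, -1.5, 17.4]
grip_width: 0.072
grip_force: 81.0
```

```bash
python3 go.py .488 .1098 .2161 -0.7
```

```text
t 16.6 p [0.4882 0.1101 0.216 ] yaw -0.77 F [-4.2 -1.5 17.4] g 0.072 81.0
d [-0.0002  0.0003 -0.0001] rv [-0.01  0.01 -0.07]
```

Emit:
{"op": "jog_arm", "data": {
  "plan": "0 0 -0.0013 0 0 0;0 0 -0.0013 0 0 0;0 0 -0.0013 0 0 0;0 0 -0.05 0 0 0;0 0 -0.1 0 0 0;0 0 -0.1 0 0 0;0 0 -0.1 0 0 0",
  "aperture": 0.4
}}

```text
clock: 17.3
tool_pos: [0.4887, 0.1101, 0.2954]
eef_rot: [[1.0, -0.013, 0.002], [-0.013, -1.0, 0.001], [0.002, -0.001, -1.0]]
wrist_force: [-1.1, -0.3, -1.1]
grip_width: 0.4
grip_force: 0.0
```

```bash
python3 go.py .4945 -.1325 .24 -14.8
```

```text
t 17.3 p [0.4887 0.1101 0.2954] yaw -0.77 F [-1.1 -0.3 -1.1] g 0.4 0.0
d [0.009  0.2426 0.0553] rv [-0.05 -0.12 14.03]
```

Scaled: 0.2426 m / 0.8 = 0.3033, 0.055 m / 0.8 = 0.0688, 14 degrees / 90 = 0.1556.

Emit:
{"op": "jog_arm", "data": {
  "plan": "0.0113 0.3033 0 0 0 0.1556;0.0113 0.3033 0 0 0 0.1556;0.0113 0.3033 0 0 0 0.1556;0.0113 0.3033 0 0 0 0.1556;0.0113 0.3033 0.025 0 0 0.1556;0.0113 0.3033 0.0688 0 0 0.1556;0.0113 0.3033 0.0688 0 0 0.1556;0.0113 0.3033 0.0688 0 0 0.1556"
}}

```text
clock: 18.1
tool_pos: [0.4931, -0.1318, 0.2383]
eef_rot: [[0.967, -0.254, -0.004], [-0.254, -0.967, 0.001], [-0.005, -0.0, -1.0]]
wrist_force: [0.2, 0.1, -0.2]
grip_width: 0.402
grip_force: 0.0
```

Emit:
{"op": "jog_arm", "data": {
  "plan": "0 0 0 0 0 0;0 0 0 0 0 0"
}}

```text
clock: 18.3
tool_pos: [0.4948, -0.1316, 0.2408]
eef_rot: [[0.968, -0.253, 0.002], [-0.253, -0.968, 0.0], [0.002, -0.001, -1.0]]
wrist_force: [0.7, 0.9, 0.1]
grip_width: 0.398
grip_force: 0.0
```

```bash
python3 go.py .4945 -.1325 .1905 -14.8
```

```text
t 18.3 p [ 0.4948 -0.1316  0.2408] yaw -14.64 F [0.7 0.9 0.1] g 0.398 0.0
d [-0.0002  0.001   0.0503] rv [-0.04 -0.11  0.16]
```

Scaled: 0.05 m / 0.8 = 0.0625, 0.046 m / 0.8 = 0.0575.

Emit:
{"op": "jog_arm", "data": {
  "plan": "0 0.0013 0.0375 0 0 0;0 0.0013 0.0575 0 0 0;0 0.0013 0.0625 0 0 0;0 0.0013 0.0625 0 0 0;0 0.0013 0.0625 0 0 0;0 0.0013 0.0625 0 0 0"
}}

```text
clock: 18.9
tool_pos: [0.4944, -0.1337, 0.1908]
eef_rot: [[0.967, -0.255, 0.002], [-0.255, -0.967, -0.0], [0.002, -0.0, -1.0]]
wrist_force: [-0.7, -0.9, 0.1]
grip_width: 0.404
grip_force: 0.0
```

```bash
python3 go.py .4945 -.1325 .1905 -14.8
```

```text
t 18.9 p [ 0.4944 -0.1337  0.1908] yaw -14.75 F [-0.7 -0.9  0.1] g 0.404 0.0
d [-0.0002 -0.0012  0.0003] rv [-0.01 -0.12  0.05]
```

Emit:
{"op": "jog_arm", "data": {
  "plan": "0 0 0 0 0 0;0 0 0 0 0 0;0 0 0 0 0 0;0 0 0 0 0 0;0 0 0 0 0 0",
  "aperture": 0,
  "grip_n": 80
}}

```text
clock: 19.4
tool_pos: [0.4941, -0.1337, 0.1903]
eef_rot: [[0.967, -0.255, 0.001], [-0.255, -0.967, -0.0], [0.001, -0.0, -1.0]]
wrist_force: [-0.3, 1.2, 5.9]
grip_width: 0.077
grip_force: 78.5
```

```bash
python3 go.py .4945 -.1325 .1905 -14.8
```

```text
t 19.4 p [ 0.4941 -0.1337  0.1903] yaw -14.75 F [-0.3  1.2  5.9] g 0.077 78.5
d [ 0.0001 -0.0012 -0.0002] rv [-0.01 -0.06  0.05]
```

Scaled: -0.1 m / 0.8 = -0.125, -0.07 m / 0.8 = -0.0875.

Emit:
{"op": "jog_arm", "data": {
  "plan": "0 0 -0.0375 0 0 0;0 0 -0.0875 0 0 0;0 0 -0.125 0 0 0;0 0 -0.125 0 0 0;0 0 -0.125 0 0 0"
}}

```text
clock: 19.9
tool_pos: [0.4938, -0.1337, 0.2902]
eef_rot: [[0.967, -0.255, 0.002], [-0.255, -0.967, -0.0], [0.002, -0.0, -1.0]]
wrist_force: [0.8, -0.8, -2.1]
grip_width: 0.076
grip_force: 78.5
```

```bash
python3 go.py .4875 .0501 .24 -0.7
```

```text
t 19.9 p [ 0.4938 -0.1337  0.2902] yaw -14.77 F [ 0.8 -0.8 -2.1] g 0.076 78.5
d [-0.0531 -0.1761  0.0501] rv [-1.000e-02 -9.000e-02 -1.407e+01]
```

Scaled: -0.176 m / 0.8 = -0.22, -0.053 m / 0.8 = -0.0663, -14 degrees / 90 = -0.1556.

Emit:
{"op": "jog_arm", "data": {
  "plan": "-0.0663 -0.22 0 0 0 -0.1556;-0.0663 -0.22 0 0 0 -0.1556;-0.0663 -0.22 0 0 0 -0.1556;-0.0663 -0.22 0.025 0 0 -0.1556;-0.0663 -0.22 0.0588 0 0 -0.1556;-0.0663 -0.22 0.0625 0 0 -0.1556;-0.0663 -0.22 0.0625 0 0 -0.1556;-0.0663 -0.22 0.0625 0 0 -0.1556"
}}

```text
clock: 20.7
tool_pos: [0.4876, 0.0488, 0.2398]
eef_rot: [[1.0, -0.016, -0.0], [-0.016, -1.0, -0.001], [-0.0, 0.001, -1.0]]
wrist_force: [0.1, -0.0, -0.7]
grip_width: 0.074
grip_force: 78.6
```

Emit:
{"op": "jog_arm", "data": {
  "plan": "0 0 0 0 0 0;0 0 0 0 0 0"
}}

```text
clock: 20.9
tool_pos: [0.4879, 0.0493, 0.2405]
eef_rot: [[1.0, -0.015, 0.002], [-0.015, -1.0, 0.0], [0.002, -0.0, -1.0]]
wrist_force: [0.3, 0.2, -0.3]
grip_width: 0.073
grip_force: 78.6
```

```bash
python3 go.py .4875 .0501 .228 -0.7
```

Run:
```python
from h import *
L=grab(7)
a=cv2.resize(L['top'][0][215:285,225:335],None,fx=3.6,fy=3.6)
b=cv2.resize(L['scene'][0][225:315,235:345],None,fx=3.6,fy=3.6)
o=np.zeros((324,792,3),np.uint8);o[:252,:396]=a;o[:,396:]=b
cv2.imwrite("pics/c7.png",o[...,::-1])
```

```text
t 20.9 p [0.4879 0.0493 0.2405] yaw -0.86 F [ 0.3  0.2 -0.3] g 0.073 78.6
d [-0.0005 -0.0008  0.0125] rv [-0.01 -0.1  -0.16]
```

View pics/c7.png

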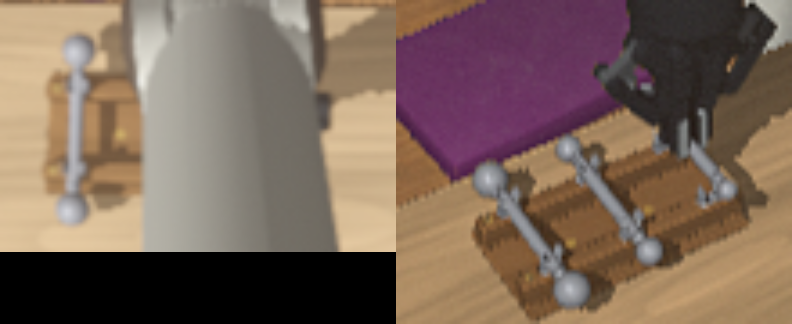

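Large and medium are home. The small punch is over the right pair with its near ball just outside the front batten.

Scaled: 0.0155 m / 0.8 = 0.0194, 0.014 m / 0.8 = 0.0175.

Emit:
{"op": "jog_arm", "data": {
  "plan": "-0.0005 -0.001 0.0088 0 0 0;-0.0005 -0.001 0.015 0 0 0;-0.0005 -0.001 0.0175 0 0 0;-0.0005 -0.001 0.0194 0 0 0;-0.0005 -0.001 0.0194 0 0 0"
}}

```text
clock: 21.5
tool_pos: [0.4871, 0.0503, 0.2241]
eef_rot: [[1.0, -0.014, -0.0], [-0.014, -1.0, -0.001], [-0.0, 0.001, -1.0]]
wrist_force: [-0.2, -2.9, 0.4]
grip_width: 0.07
grip_force: 79.1
```

```bash
python3 go.py .4875 .0501 .2158 -0.7
```

```text
t 21.5 p [0.4871 0.0503 0.2241] yaw -0.8 F [-0.2 -2.9  0.4] g 0.07 79.1
d [0.0004 0.0002 0.0083] rv [ 0.03  0.01 -0.1 ]
```

Emit:
{"op": "jog_arm", "data": {
  "plan": "0 0 0.0038 0 0 0;0 0 0.0075 0 0 0;0 0 0.01 0 0 0;0 0 0.01 0 0 0"
}}

```text
clock: 21.9
tool_pos: [0.4869, 0.0505, 0.216]
eef_rot: [[1.0, -0.014, -0.001], [-0.014, -1.0, -0.0], [-0.001, 0.0, -1.0]]
wrist_force: [-1.1, -3.8, 3.0]
grip_width: 0.077
grip_force: 79.4
```

```bash
python3 go.py .4875 .0501 .2158 -0.7
```

```text
t 21.9 p [0.4869 0.0505 0.216 ] yaw -0.79 F [-1.1 -3.8  3. ] g 0.077 79.4
d [0.0006 0.0004 0.0002] rv [ 0.03  0.04 -0.09]
```

Scaled: 0.002 m / 0.8 = 0.0025.

Emit:
{"op": "jog_arm", "data": {
  "plan": "0 0 0.0025 0 0 0;0 0 0.0025 0 0 0;0 0 0.0025 0 0 0"
}}

```text
clock: 22.2
tool_pos: [0.487, 0.0504, 0.2157]
eef_rot: [[1.0, -0.014, -0.0], [-0.014, -1.0, -0.0], [-0.0, 0.0, -1.0]]
wrist_force: [-6.0, -4.7, 21.2]
grip_width: 0.077
grip_force: 81.4
```

```bash
python3 go.py .4875 .0501 .2158 -0.7
```

```text
t 22.2 p [0.487  0.0504 0.2157] yaw -0.79 F [-6.  -4.7 21.2] g 0.077 81.4
d [ 0.0005  0.0003 -0.0001] rv [ 0.01  0.02 -0.09]
```

Emit:
{"op": "jog_arm", "data": {
  "plan": "0 0 -0.0013 0 0 0;0 0 -0.0013 0 0 0;0 0 -0.0013 0 0 0;0 0 -0.05 0 0 0;0 0 -0.1 0 0 0;0 0 -0.15 0 0 0;0 0 -0.15 0 0 0",
  "aperture": 0.4
}}

```text
clock: 22.9
tool_pos: [0.4893, 0.0514, 0.339]
eef_rot: [[1.0, -0.013, 0.009], [-0.013, -1.0, 0.002], [0.009, -0.002, -1.0]]
wrist_force: [1.3, -0.4, -0.8]
grip_width: 0.399
grip_force: 0.0
```

Emit:
{"op": "jog_arm", "data": {
  "plan": "-0.075 0.375 0 0 0 0;-0.075 0.375 0 0 0 0;-0.075 0.375 0 0 0 0;-0.075 0.375 0 0 0 0;-0.075 0.375 0 0 0 0;-0.075 0.375 0 0 0 0;-0.075 0.375 0 0 0 0;-0.075 0.375 0 0 0 0"
}}

```text
clock: 23.7
tool_pos: [0.4221, -0.2499, 0.3334]
eef_rot: [[1.0, -0.018, -0.001], [-0.018, -1.0, -0.0], [-0.001, 0.0, -1.0]]
wrist_force: [0.6, 0.7, -0.9]
grip_width: 0.4
grip_force: 0.0
```

Run:
```python
from m import *
L=grab(8)
a=cv2.resize(L['top'][0][215:285,225:335],None,fx=3.6,fy=3.6)
b=cv2.resize(L['scene'][0][225:315,235:345],None,fx=3.6,fy=3.6)
o=np.zeros((324,792,3),np.uint8);o[:252,:396]=a;o[:,396:]=b
cv2.imwrite("pics/c8.png",o[...,::-1])
for nm,y in(('L',.17),('M',.11),('S',.05)):
  for n in L:
    im,d=L[n];W=cloud(n,d);hsv=cv2.cvtColor(im,cv2.COLOR_RGB2HSV)
    m=(abs(W[...,0]-.488)<.08)&(abs(W[...,1]-y)<.025)&(W[...,2]<.09)&(hsv[...,1]<75)&(W[...,2]>.03)
    v,u=np.nonzero(m); P=np.array([plane(n,p,.0485) for p in zip(u,v)]); print(nm,n,P[:,0].min().round(4),P[:,0].max().round(4),'mid',((P[:,0].min()+P[:,0].max())/2).round(4),'y',np.median(P[:,1]).round(4),'depth z',np.median(W[m][:,2]).round(4))
```

```text
L scene 0.4174 0.5633 mid 0.4903 y 0.1689 depth z 0.0543
L top 0.421 0.5582 mid 0.4896 y 0.1716 depth z 0.0539
M scene 0.4237 0.5575 mid 0.4906 y 0.1091 depth z 0.0535
M top 0.4269 0.5535 mid 0.4902 y 0.112 depth z 0.0528
S scene 0.4264 0.5489 mid 0.4877 y 0.0492 depth z 0.0526
S top 0.4276 0.5462 mid 0.4869 y 0.0521 depth z 0.0522
```

View pics/c8.png

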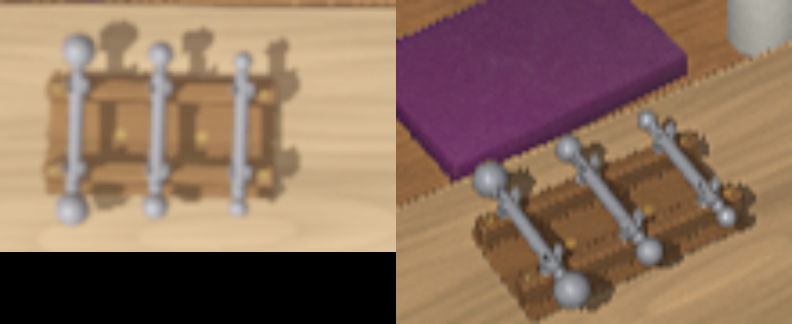

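All three punches sit in their clip pairs, level with each other and within about 3 mm of centred, with the sizes in the right order. The arm is clear, so I'll hand in.

Emit:
{"op": "jog_arm", "data": {
  "plan": "0 0 0 0 0 0;0 0 0 0 0 0;0 0 0 0 0 0"
}}

```text
clock: 24.1
tool_pos: [0.4235, -0.2472, 0.3342]
eef_rot: [[1.0, -0.011, 0.0], [-0.011, -1.0, 0.0], [0.0, -0.0, -1.0]]
wrist_force: [0.2, 0.8, 0.4]
grip_width: 0.405
grip_force: 0.0
```

```bash
python3 -c "
from rig import ctrl, eyes, sign_off
print(sign_off())"
```

```text
the job is handed in; nothing more can be done
None
```

The job is handed in at 24 s: the cube stands square on the bench block, about 2–3 mm off its centre, and all three punches are pressed home in both clips, large on the left, medium in the middle, small on the right, each within about 3 mm of centred.

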